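# Ready the bobbin winder

## Task

Make the bobbin winder ready for threading, by pressing and pushing only: first press the bobbin down its spindle until it is fully home, then push the stop lever over towards the bobbin by its thumb knob until it clicks and stays, and last switch the winder on by pressing down the raised half of the big rocker. Leave the small rocker as it is, pick nothing up, and do not disturb the spools, the spare bobbin or the wax.

Things in the scene. Friction and masses are not known exactly. Their poses are not given: they have to be found in the camera images.
- winder: Grey bench bobbin winder, fixed on the table: housing 146 mm (its x) by 262 mm (its y), foot plate 10-15 mm wider all round, flat deck 45 mm above the table. Origin: centre of its underside. At yaw 0 its front faces the robot (-x), +y is to the robot's left. In its frame, mm: spindle at (0, 52), lever pivot (40, 18), big rocker (-18, -92), small rocker (42, -104), spool pin (44, -45).
- bobbin_top (a point): Centre of the flat top face of the empty steel bobbin on the winder's spindle. Bobbin 36 mm across, 16 mm high, with two 2 mm flanges; it only slides along the spindle, does not tip, and stays where it is left. Fully home, this point is 65 mm above the table (20 mm above the deck). The spindle does not stick out of the top.
- bobbin (a joint): How far the bobbin is pressed down, m: 0 = top face 75 mm above the table (starts between 0 and 0.003), 0.010 = fully home, at a hard stop. Moving it takes about 5 N. Negative = drawn up off the spindle.
- lever_knob (a point): Top centre of the stop lever's black thumb knob: upright, 12 to 14 mm across, 24 mm high, its top 85 mm above the table. It stands on the end of a flat steel arm whose upper face is 61 mm above the table, 80 mm from the upright pivot. In the winder's frame it swings from (-30, -20) mm, lever away, to (-40, 18) mm, lever in, so it is pushed from its -y side. A bobbin standing high bars the lever.
- stop_lever (a joint): Angle of the stop lever, rad: 0 = away from the bobbin (start), 0.5 = in, against its stop, with the feeler (a finger half-way along its arm) between the bobbin's flanges. An over-centre spring resists with about 4 N at the knob up to half-way (0.25), then clicks it over to 0.5 and keeps it there.
- rocker_raised (a point): Point on the face of the raised near (-x) half of the big black rocker, on its mid line, 16 mm out from the pivot line. Rocker 50 mm (winder x) by 28 mm (winder y); the pivot line runs along winder y through its centre, 48 mm above the table. Off: the near half slopes up at 0.32 rad (outer edge 8 mm up), the far half is level. On: the other way round, this point 48 mm above the table.
- main_rocker (a joint): Angle of the big rocker, rad: 0 = off (near half raised, start), 0.32 = on (near half pressed level, at its stop). It takes about 4 N pressed down 16 mm out from the pivot line, snaps over half-way and stays.
- small_rocker_mid (a point): Centre of the face of the small black rocker, 26 by 14 mm, at the rear right of the deck, 48 mm above the table. It stays as it is.
- small_rocker (a joint): Angle of the small rocker, rad: 0 at the start; it stays near 0 (0.32 would be switched over).
- pin_spool: White thread spool on the winder's pin, 34 mm across, 44 mm high, loose; origin at the centre of its underside, 47 mm above the table (the pin stands 14 mm out of its top). Leave alone.
- spare_bobbin: Loose spare bobbin wound full of thread, lying flat on the table in front of the winder, 36 mm across, 16 mm high; origin at the centre of its underside. Leave alone.
- near_spool: Brown thread spool standing on the table left of the winder, 36 mm across, 50 mm high, loose; origin at the centre of its underside. Leave alone.
- wax: Loose yellow block of wax, 34 by 52 by 18 mm, on the table left of the winder; origin at the centre of its underside. Leave alone.

How it is judged:
On the way, in this order (a step that is already met when the one before it is completed fails the run):
1. the bobbin is fully home on its spindle, the lever still away and the big rocker still off (value of joint bobbin above 0.0085 m and value of joint stop_lever below 0.15 rad and value of joint main_rocker below 0.12 rad), for 0.2 s.
2. the stop lever has clicked in, the bobbin home and the big rocker still off (value of joint bobbin above 0.0085 m and value of joint stop_lever above 0.42 rad and value of joint main_rocker below 0.12 rad), for 0.2 s.
3. the big rocker is on, lever in and bobbin home (value of joint bobbin above 0.0085 m and value of joint stop_lever above 0.42 rad and value of joint main_rocker above 0.26 rad), for 0.2 s.
At the end, for the whole second after the job is handed in: The bobbin is pressed home to within 1.5 mm, the stop lever is in (past 0.42 of 0.5 rad), the big rocker is on (past 0.26 of 0.32 rad), the small rocker is as it was (under 0.06 rad), and the spools, spare bobbin and wax stand within 15 mm of where they were, upright and at rest (all of step 3 and value of joint small_rocker below 0.06 rad and velocity of joint each of stop_lever, main_rocker below 0.1 rad/s and distance of each of pin_spool, spare_bobbin, near_spool, wax from where it was at the start of the episode below 0.015 m and angle between each of pin_spool, spare_bobbin, near_spool, wax's own z axis and vertical below 0.2 rad and linear speed of each of pin_spool, spare_bobbin, near_spool, wax below 0.02 m/s); the robot touches nothing.
It fails at once if the bobbin is drawn up the spindle instead of pressed (value of joint bobbin below -0.003 m).
It fails at once if the lever is pushed in before the bobbin is home (value of joint stop_lever above 0.25 rad and value of joint bobbin below 0.0075 m).
It fails at once if the winder is switched on before the lever is in (value of joint main_rocker above 0.2 rad and value of joint stop_lever below 0.35 rad).
It fails at once if the small rocker is switched over (value of joint small_rocker above 0.16 rad).
It fails at once if a spool, the spare bobbin or the wax is shifted or picked up (distance of any of pin_spool, spare_bobbin, near_spool, wax from where it was at the start of the episode above 0.015 m).
It also fails if it takes over 48 s, if anything falls off the work surface, if the arm or the gripper's body presses on something with over 40 N, if the wrist force passes 120 N, or if a joint passes its speed limit or range.

## Robot

A 6-joint arm with a two-finger parallel gripper is mounted at the origin on a cart in front of the work surface, level with it; the furniture and walls round the work are solid. World frame = base frame: x ahead of the robot, y to its left, z up, the work surface at z = 0. Lengths are in m, angles in rad, forces in N, time in s.
With the tool pointing down it reaches from about 0.4 to 0.825 m from the base axis. Payload 7 kg.
Tool frame: the origin (TCP) lies on the centre line of the jaws, within the pads' length; the fingertips stand 22 mm ahead of it and the grasp point (between the pads) lies 3 mm ahead of it (arm.tcp_to_tips is the distance from the TCP to the fingertips, in m); z points along the fingers, y is the line along which they close (so a half turn about z gives the same grasp; the last joint's range is limited). The gripper opens to 88 mm and grips with 3 to 60 N. Pads are 19 mm wide; open, the fingers measure 130 mm over their backs; the gripper's body (78 mm by 193 mm) begins 47 mm behind the grasp point.
Start: joints at [-0.875, 0.359, 0.012, 0, -1.224, -0.288], TCP at [0.268, -0.62, 0.249] pointing down, gripper open.
Joint ranges: [-3.07, 3.07], [-1.43, 2.12], [-1.02, 1.25], [-3.03, 1.67], [-3.05, -0], [-3.03, 3.03]. Speed limits (rad/s): [2.39, 2.39, 3.01, 3.14, 3.14, 3.14].

## Interface

Orientations are given as [roll, pitch, yaw] about the fixed x, y, z axes, in that order (R = Rz(yaw) Ry(pitch) Rx(roll)).
In Python, from station import arm gives the robot as it stands.
- The arm moves only by the tool jog_arm, never from a script. Its argument "targets" is a list of rows, each an object of numbers: "dx", "dy", "dz": the shift along the tool's x, y, z in mm; "rx", "ry", "rz": the turn, a rotation vector about the tool's x, y, z in rad; "gripper": the closure, from 0 (fully open) to 1 (shut). In form: [{"dx": .., "dy": .., "dz": .., "rx": .., "ry": .., "rz": .., "gripper": ..}, ...]. A call has exactly 8 rows; each row is the pose to reach, as a shift and turn from the pose commanded when the call began, along the tool's axes at that moment; what a row does not reach only later rows make up. A row lasts 1/12 s, in which the tool goes at most 41.7 mm and 7.16 degrees, less where a joint would pass 70% of its speed; a pose out of reach is approached as far as the arm can. A call with a gripper value outside its range is refused whole. The fingers move at their own pace and stop on an object; "force" is the grip in N (left out, the last holds). Time passes only in rows, so rows that repeat a pose let the fingers close, or fill a call up. It gives the time, the measured TCP pose, the force, the opening and the grip force at its end, in the units of the state.
- arm.get_state(): the state, without advancing time (a new reading comes with each control period).
- arm.grab_frame(name): name is "side" or "top"; returns a dict with "frame" (420x560x3 uint8, red, green, blue), "z_map" (420x560 float32, m along the optical axis (not along the pixel's ray), 0 where there is no reading), "fx", "fy", "cx", "cy" (pixels), "view" (4x4, takes a point from world to camera coordinates). Camera axes: x right, y down, z forward; pixel columns grow to the right and rows downward; lengths in m; the calibration is good to about 2 mm. A picture is of the moment at which its call begins.
- arm.job_done(): hands the job in; it is judged then, once.
The state is a dict: "t": time; "q": joint angles; "qd": joint speeds; "joint_efforts": joint torques, N m; "eef_pos": TCP position; "ee_rot": TCP orientation; "force": force on the tool from outside, world axes, zero at the start; "moment": the same for the moment, N m; "width": finger opening in m; "gripper_force": force on a finger pad.
Only numpy, scipy, OpenCV 4.12 (cv2) and the standard library are available. Lean on these libraries where they do the work, as an engineer would, in place of code of your own. Each camera call takes 0.05 s, during which the arm holds its last target. There are 200 camera calls.

## Working session

There is one attempt and no reset: what is moved stays moved. The work goes in short steps, Python scripts to look and compute and a tool call to move; the robot and the scene stay as the last step left them, time stands still between calls to the robot, and variables do not carry over. Pictures are saved under pics/ and viewed, at most 10 in all, crops included, and the job is handed in when it is done.

Besides the shell and the picture viewer there is one more tool, called after "Request:" in YAML: its name, and indented under it one key for each argument. jog_arm: Moves the arm, as the interface text tells. Its arguments: {"type":"object","properties":{"targets":{"type":"array","items":{"type":"object","properties":{"dx":{"type":"number"},"dy":{"type":"number"},"dz":{"type":"number"},"rx":{"type":"number"},"ry":{"type":"number"},"rz":{"type":"number"},"gripper":{"type":"number"}}}},"force":{"type":"number"}},"required":["targets"]}

```bash
ls; mkdir -p pics
python3 - <<'E'
from station import arm
import cv2,numpy as np,pickle
s=arm.get_state();print(s)
for n in("top","side"):
    f=arm.grab_frame(n);pickle.dump(f,open(n+".pkl","wb"));cv2.imwrite(f"pics/{n}0.png",f["frame"][:,:,::-1])
    print(n,f["fx"],f["cx"],f["cy"],np.round(f["view"],3).tolist())
E
```

```text
pics
{'t': 0.0, 'q': array([-8.74877069e-01,  3.59351554e-01,  1.10617005e-02, -3.85095359e-04,
       -1.22409291e+00, -2.88135171e-01]), 'qd': array([ 3.98602917e-04, -5.31422218e-04, -2.29839837e-04, -5.09741591e-06,
       -6.25991289e-05,  1.15885968e-03]), 'joint_efforts': array([-1.67032135e-04, -5.82702613e+01,  2.93050861e+01,  6.99724317e+00,
        6.79077086e-03, -1.48189620e-04]), 'eef_pos': array([ 0.26751692, -0.61922675,  0.24764045]), 'ee_rot': array([ 3.13996873e+00, -1.03764612e-04, -2.73393962e+00]), 'force': array([ 1.07220185, -0.38905048, -0.22461893]), 'moment': array([-0.017638  , -0.03123372,  0.00029536]), 'gripper_force': 0.0, 'width': 0.08735186129914584}
top 396.6529499940696 281.117273405899 217.74368370540506 [[-0.022, -1.0, -0.012, 0.271], [-0.998, 0.023, -0.066, 0.549], [0.067, 0.011, -0.998, 0.909], [0.0, 0.0, 0.0, 1.0]]
side 484.84069437262986 275.43795358841794 204.27241339507773 [[0.99, -0.142, -0.008, -0.526], [-0.072, -0.454, -0.888, 0.247], [0.123, 0.88, -0.46, 0.696], [0.0, 0.0, 0.0, 1.0]]
```

View pics/top0.png

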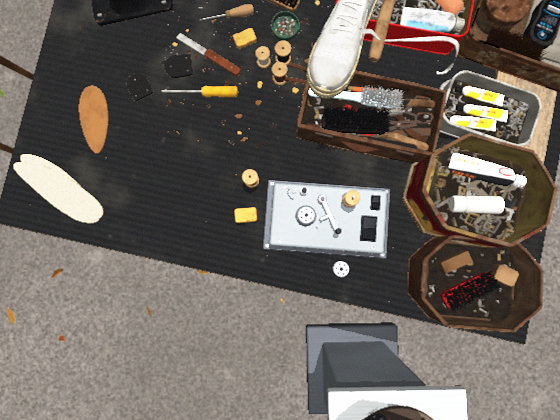

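View pics/side0.png

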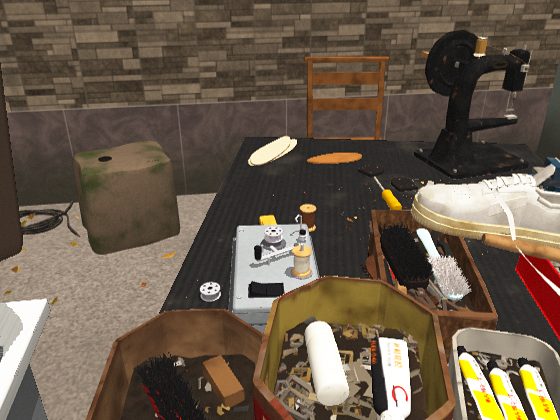

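The top view shows the winder with the bobbin at about (306,215), the knob at (338,231), the big rocker at (369,228), the small rocker at (376,202) and the pin spool at (351,198). I'll enlarge it.

```bash
cat > h.py <<'E'
import numpy as np
def at_z(f,u,v,z):
    V=f["view"];R,t=V[:3,:3],V[:3,3]
    o=-R.T@t; d=R.T@np.array([(u-f["cx"])/f["fx"],(v-f["cy"])/f["fy"],1])
    return o+d*(z-o[2])/d[2]
def proj(f,p):
    c=f["view"][:3,:3]@p+f["view"][:3,3]
    return f["fx"]*c[0]/c[2]+f["cx"],f["fy"]*c[1]/c[2]+f["cy"]
E
python3 - <<'E'
import pickle,cv2,numpy as np
f=pickle.load(open("top.pkl","rb"))
c=f["frame"][170:290,250:410,::-1]
cv2.imwrite("pics/c1.png",cv2.resize(c,None,fx=5,fy=5,interpolation=cv2.INTER_CUBIC))
f=pickle.load(open("side.pkl","rb"))
c=f["frame"][195:315,190:350,::-1]
cv2.imwrite("pics/c2.png",cv2.resize(c,None,fx=5,fy=5,interpolation=cv2.INTER_CUBIC))
E
```

```text
(no output)
```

View pics/c1.png

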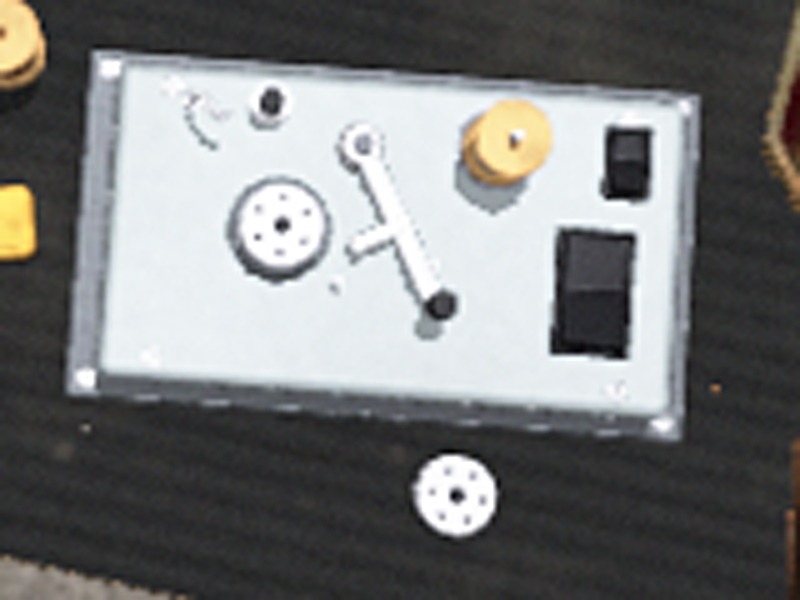

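View pics/c2.png

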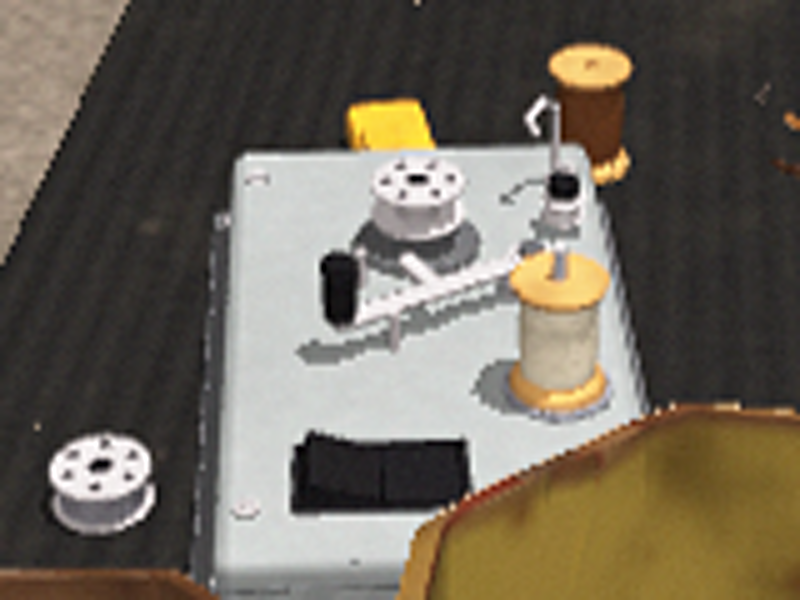

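Run:
```python
import pickle,numpy as np
from h import *
from scipy.optimize import least_squares
f=pickle.load(open("top.pkl","rb"));g=pickle.load(open("side.pkl","rb"))
T={"bob":(282,225,.074),"knob":(441,303,.085),"big":(594,292,.049),"small":(628,163,.049),"piv":(361,145,.063),"pin":(516,138,.105)}
L={"bob":(0,52),"knob":(-30,-20),"big":(-18,-92),"small":(42,-104),"piv":(40,18),"pin":(44,-45)}
P={k:at_z(f,250+(u-2)/5,170+(v-2)/5,z) for k,(u,v,z) in T.items()}
tr=lambda x,l:np.array(x[:2])+np.array([[np.cos(x[2]),-np.sin(x[2])],[np.sin(x[2]),np.cos(x[2])]])@np.array(l)/1000
r=least_squares(lambda x:np.concatenate([tr(x,L[k])-P[k][:2] for k in T]),[.6,0,0]).x
print("pose",r)
for k in T:print(k,P[k].round(4),tr(r,L[k]).round(4))
print("near half",tr(r,(-34,-92)))
# side view check
S={"bob":(417,179,.074),"knob":(340,258,.085)}
for k,(u,v,z) in S.items(): print("side",k,at_z(g,190+(u-2)/5,195+(v-2)/5,z).round(4), [(5*(a-o)+2) for a,o in zip(proj(g,np.append(tr(r,L[k]),z)),(190,195))])
# highest things near winder
for F in(f,g):
    z=F["z_map"];v,u=np.nonzero(z>0);d=z[v,u]
    c=np.stack([(u-F["cx"])/F["fx"]*d,(v-F["cy"])/F["fy"]*d,d]);w=(F["view"][:3,:3].T@(c-F["view"][:3,3:4])).T
    for x0 in np.arange(.3,.8,.04):
        print(round(x0,2),[int(1000*w[m,2].max()) if (m:=(w[:,0]>x0)&(w[:,0]<x0+.04)&(w[:,1]>y0)&(w[:,1]<y0+.04)&(w[:,2]<.5)).any() else None for y0 in np.arange(-.3,.3,.04)])
```

```text
pose [ 0.55166066  0.15159657 -0.09651157]
bob [0.557  0.2026 0.074 ] [0.5567 0.2034]
knob [0.5207 0.1351 0.085 ] [0.5199 0.1346]
big [0.5253 0.0612 0.049 ] [0.5249 0.0618]
small [0.5835 0.0437 0.049 ] [0.5834 0.044 ]
piv [0.5929 0.1657 0.063 ] [0.5932 0.1657]
pin [0.5897 0.1036 0.105 ] [0.5911 0.1026]
near half [0.50895359 0.06330101]
side bob [0.5564 0.2025 0.074 ] [np.float64(417.422480861223), np.float64(177.79901632945848)]
side knob [0.5202 0.1347 0.085 ] [np.float64(339.234052960373), np.float64(258.29217559619246)]
0.3 [104, 103, 103, 104, 104, 104, 4, 4, 2, None, None, None, None, -738, -733]
0.34 [105, 48, 79, 83, 82, 102, 106, 4, 4, 4, 5, 3, 4, -5, None]
0.38 [104, 67, 81, 83, 81, 75, 104, 4, 4, 4, 19, 5, 5, 3, 3]
0.42 [103, 67, 78, 75, 68, 66, 104, 6, 7, 4, 19, 4, 4, 3, 4]
0.46 [101, 140, 139, 139, 137, 104, 103, 9, 50, 48, 48, 48, 47, 48, 47]
0.5 [139, 139, 91, 140, 138, 142, 21, 10, 58, 57, 88, 61, 51, 48, 48]
0.54 [140, 86, 123, 122, 123, 138, 138, 42, 53, 92, 92, 63, 77, 50, 48]
0.58 [139, 110, 115, 119, 119, 91, 138, 45, 51, 94, 104, 66, 69, 86, 47]
0.62 [139, 109, 1
[... 586 characters left out ...]
67, 65, 103, None, None, 2, 18, 2, 2, 2, 5]
0.46 [None, 138, 139, 138, 135, 102, 102, None, 55, 50, 46, 46, 46, 47, 46]
0.5 [138, 138, 89, 137, 138, 138, None, 36, 57, 56, 85, 83, 74, 47, 47]
0.54 [None, 88, 122, 122, 121, 138, 138, None, 49, 92, 92, 63, 75, 47, 46]
0.58 [None, 111, 116, 117, 117, 88, 138, None, None, 102, 102, 65, 68, 86, 46]
0.62 [138, 109, 107, 99, 91, 134, 138, None, None, None, 42, 44, 57, 47, 45]
0.66 [138, 138, 138, 138, 138, 139, 137, 99, 95, 65, 2, 2, 2, 2, 2]
0.7 [None, 80, 135, 139, 137, 99, None, 98, 99, 98, 99, 98, 95, 1, 3]
0.74 [None, 57, 59, 80, 98, 99, 71, 94, 97, 98, 97, 98, 98, 2, 3]
0.78 [None, 57, 63, 63, 98, 99, 75, 91, 97, 95, 158, 159, 98, None, None]
```

Request:
jog_arm:
  targets:
    - {"dx":-14,"dy":15,"gripper":1}
    - {"dx":-40,"dy":43,"gripper":1}
    - {"dx":-67,"dy":72,"gripper":1}
    - {"dx":-94,"dy":101,"gripper":1}
    - {"dx":-121,"dy":130,"gripper":1}
    - {"dx":-148,"dy":159,"gripper":1}
    - {"dx":-175,"dy":188,"gripper":1}
    - {"dx":-200,"dy":216,"gripper":1}
  force: 20

```text
invalid input at $.targets[0]: expected keys dx, dy, dz, rx, ry, rz, gripper
```

Request:
jog_arm:
  targets:
    - {"dx":-26,"dy":28,"gripper":1}
    - {"dx":-52,"dy":56,"gripper":1}
    - {"dx":-78,"dy":84,"gripper":1}
    - {"dx":-104,"dy":112,"gripper":1}
    - {"dx":-130,"dy":140,"gripper":1}
    - {"dx":-156,"dy":168,"gripper":1}
    - {"dx":-182,"dy":196,"gripper":1}
    - {"dx":-204,"dy":220,"gripper":1}

```text
invalid input at $.targets[0]: expected keys dx, dy, dz, rx, ry, rz, gripper
```

Request:
jog_arm:
  targets:
    - {"dx":-26,"dy":28,"rz":-0.12,"gripper":1}
    - {"dx":-52,"dy":56,"rz":-0.24,"gripper":1}
    - {"dx":-78,"dy":84,"rz":-0.36,"gripper":1}
    - {"dx":-104,"dy":112,"rz":-0.48,"gripper":1}
    - {"dx":-130,"dy":140,"rz":-0.6,"gripper":1}
    - {"dx":-155,"dy":168,"rz":-0.72,"gripper":1}
    - {"dx":-176,"dy":190,"rz":-0.84,"gripper":1}
    - {"dx":-188,"dy":204,"rz":-0.96,"gripper":1}

```text
invalid input at $.targets[0]: expected keys dx, dy, dz, rx, ry, rz, gripper
```

All keys are required.

Request:
jog_arm:
  targets:
    - {"dx":-14,"dy":15,"dz":0,"rx":0,"ry":0,"rz":0,"gripper":1}
    - {"dx":-40,"dy":43,"dz":0,"rx":0,"ry":0,"rz":0,"gripper":1}
    - {"dx":-67,"dy":72,"dz":0,"rx":0,"ry":0,"rz":0,"gripper":1}
    - {"dx":-94,"dy":101,"dz":0,"rx":0,"ry":0,"rz":0,"gripper":1}
    - {"dx":-121,"dy":130,"dz":0,"rx":0,"ry":0,"rz":0,"gripper":1}
    - {"dx":-148,"dy":159,"dz":0,"rx":0,"ry":0,"rz":0,"gripper":1}
    - {"dx":-175,"dy":188,"dz":0,"rx":0,"ry":0,"rz":0,"gripper":1}
    - {"dx":-200,"dy":216,"dz":0,"rx":0,"ry":0,"rz":0,"gripper":1}
  force: 20

```text
t: 0.77
eef_pos: [0.3657, -0.3401, 0.2484]
ee_rot: [3.141, 0.0, -2.734]
force: [0.8, 0.1, 0.2]
width: 0.0402
gripper_force: 0.0
```

Request:
jog_arm:
  targets:
    - {"dx":-26,"dy":28,"dz":0,"rx":0,"ry":0,"rz":0,"gripper":1}
    - {"dx":-52,"dy":56,"dz":0,"rx":0,"ry":0,"rz":0,"gripper":1}
    - {"dx":-78,"dy":84,"dz":0,"rx":0,"ry":0,"rz":0,"gripper":1}
    - {"dx":-104,"dy":112,"dz":0,"rx":0,"ry":0,"rz":0,"gripper":1}
    - {"dx":-130,"dy":140,"dz":0,"rx":0,"ry":0,"rz":0,"gripper":1}
    - {"dx":-156,"dy":168,"dz":0,"rx":0,"ry":0,"rz":0,"gripper":1}
    - {"dx":-182,"dy":196,"dz":0,"rx":0,"ry":0,"rz":0,"gripper":1}
    - {"dx":-204,"dy":220,"dz":0,"rx":0,"ry":0,"rz":0,"gripper":1}

```text
t: 1.43
eef_pos: [0.4658, -0.0569, 0.2486]
ee_rot: [3.141, 0.0, -2.733]
force: [-0.1, -0.2, 0.6]
width: 0.0005
gripper_force: 0.0
```

Request:
jog_arm:
  targets:
    - {"dx":-26,"dy":28,"dz":0,"rx":0,"ry":0,"rz":-0.12,"gripper":1}
    - {"dx":-52,"dy":56,"dz":0,"rx":0,"ry":0,"rz":-0.24,"gripper":1}
    - {"dx":-78,"dy":84,"dz":0,"rx":0,"ry":0,"rz":-0.36,"gripper":1}
    - {"dx":-104,"dy":112,"dz":0,"rx":0,"ry":0,"rz":-0.48,"gripper":1}
    - {"dx":-130,"dy":140,"dz":0,"rx":0,"ry":0,"rz":-0.6,"gripper":1}
    - {"dx":-155,"dy":168,"dz":0,"rx":0,"ry":0,"rz":-0.72,"gripper":1}
    - {"dx":-176,"dy":190,"dz":0,"rx":0,"ry":0,"rz":-0.84,"gripper":1}
    - {"dx":-188,"dy":204,"dz":0,"rx":0,"ry":0,"rz":-0.96,"gripper":1}

```text
t: 2.1
eef_pos: [0.5579, 0.2056, 0.2477]
ee_rot: [3.141, -0.001, -1.766]
force: [1.5, 0.3, 0.5]
width: 0.0005
gripper_force: 0.0
```

Request:
jog_arm:
  targets:
    - {"dx":0,"dy":0,"dz":12,"rx":0,"ry":0,"rz":-0.05,"gripper":1}
    - {"dx":0,"dy":0,"dz":35,"rx":0,"ry":0,"rz":-0.1,"gripper":1}
    - {"dx":0,"dy":0,"dz":65,"rx":0,"ry":0,"rz":-0.1,"gripper":1}
    - {"dx":0,"dy":0,"dz":90,"rx":0,"ry":0,"rz":-0.1,"gripper":1}
    - {"dx":0,"dy":0,"dz":110,"rx":0,"ry":0,"rz":-0.1,"gripper":1}
    - {"dx":0,"dy":0,"dz":120,"rx":0,"ry":0,"rz":-0.1,"gripper":1}
    - {"dx":0,"dy":0,"dz":125,"rx":0,"ry":0,"rz":-0.1,"gripper":1}
    - {"dx":0,"dy":0,"dz":125,"rx":0,"ry":0,"rz":-0.1,"gripper":1}

```text
t: 2.77
eef_pos: [0.5571, 0.2024, 0.1228]
ee_rot: [3.14, -0.001, -1.674]
force: [-0.1, -0.3, -0.1]
width: 0.0005
gripper_force: 0.0
```

Run:
```python
from station import arm
import cv2
f=arm.grab_frame("side")
c=f["frame"][105:315,170:350,::-1]
cv2.imwrite("pics/c3.png",cv2.resize(c,None,fx=2.8,fy=2.8,interpolation=cv2.INTER_CUBIC))
s=arm.get_state();print(s["eef_pos"],s["ee_rot"],s["q"],s["force"])
```

```text
[0.55761918 0.20276446 0.12392329] [-3.14138757e+00 -1.68015041e-04 -1.67363698e+00] [ 6.78095288e-01  3.34402900e-01 -3.33596475e-01  3.35900961e-04
 -9.02769595e-01 -7.81143986e-01] [-0.56339658  0.39062685  0.88939749]
```

View pics/c3.png

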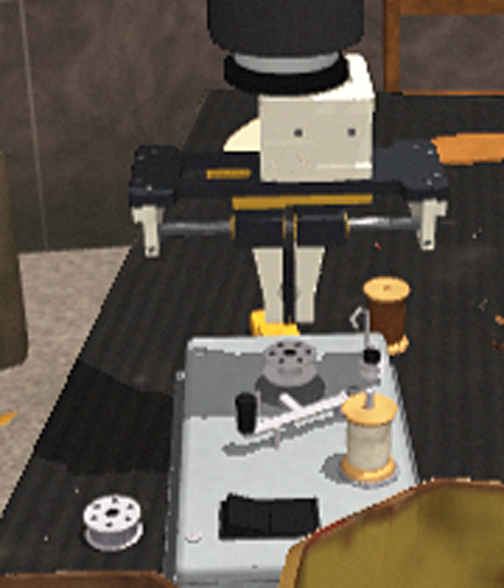

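The closed fingers are centred over the bobbin: tips at about (287,325), bobbin at (291,350). I'll press down.

Request:
jog_arm:
  targets:
    - {"dx":0,"dy":0,"dz":8,"rx":0,"ry":0,"rz":0,"gripper":1}
    - {"dx":0,"dy":0,"dz":18,"rx":0,"ry":0,"rz":0,"gripper":1}
    - {"dx":0,"dy":0,"dz":24,"rx":0,"ry":0,"rz":0,"gripper":1}
    - {"dx":0,"dy":0,"dz":27,"rx":0,"ry":0,"rz":0,"gripper":1}
    - {"dx":0,"dy":0,"dz":30,"rx":0,"ry":0,"rz":0,"gripper":1}
    - {"dx":0,"dy":0,"dz":32,"rx":0,"ry":0,"rz":0,"gripper":1}
    - {"dx":0,"dy":0,"dz":33,"rx":0,"ry":0,"rz":0,"gripper":1}
    - {"dx":0,"dy":0,"dz":34,"rx":0,"ry":0,"rz":0,"gripper":1}

```text
t: 3.48
eef_pos: [0.5569, 0.2024, 0.0896]
ee_rot: [3.141, -0.0, -1.674]
force: [-4.8, -1.0, 5.4]
width: 0.0002
gripper_force: 2.4
```

Request:
jog_arm:
  targets:
    - {"dx":0,"dy":0,"dz":0.5,"rx":0,"ry":0,"rz":0,"gripper":1}
    - {"dx":0,"dy":0,"dz":1,"rx":0,"ry":0,"rz":0,"gripper":1}
    - {"dx":0,"dy":0,"dz":1.5,"rx":0,"ry":0,"rz":0,"gripper":1}
    - {"dx":0,"dy":0,"dz":2,"rx":0,"ry":0,"rz":0,"gripper":1}
    - {"dx":0,"dy":0,"dz":2.2,"rx":0,"ry":0,"rz":0,"gripper":1}
    - {"dx":0,"dy":0,"dz":2.5,"rx":0,"ry":0,"rz":0,"gripper":1}
    - {"dx":0,"dy":0,"dz":2.5,"rx":0,"ry":0,"rz":0,"gripper":1}
    - {"dx":0,"dy":0,"dz":2.5,"rx":0,"ry":0,"rz":0,"gripper":1}

```text
t: 4.15
eef_pos: [0.5573, 0.2026, 0.0873]
ee_rot: [-3.142, -0.0, -1.674]
force: [-4.4, -1.7, 6.8]
width: 0.0002
gripper_force: 3.4
```

Request:
jog_arm:
  targets:
    - {"dx":0,"dy":0,"dz":0.5,"rx":0,"ry":0,"rz":0,"gripper":1}
    - {"dx":0,"dy":0,"dz":1,"rx":0,"ry":0,"rz":0,"gripper":1}
    - {"dx":0,"dy":0,"dz":1.5,"rx":0,"ry":0,"rz":0,"gripper":1}
    - {"dx":0,"dy":0,"dz":1.5,"rx":0,"ry":0,"rz":0,"gripper":1}
    - {"dx":0,"dy":0,"dz":1.5,"rx":0,"ry":0,"rz":0,"gripper":1}
    - {"dx":0,"dy":0,"dz":1.5,"rx":0,"ry":0,"rz":0,"gripper":1}
    - {"dx":0,"dy":0,"dz":1.5,"rx":0,"ry":0,"rz":0,"gripper":1}
    - {"dx":0,"dy":0,"dz":1.5,"rx":0,"ry":0,"rz":0,"gripper":1}

```text
t: 4.82
eef_pos: [0.5573, 0.2026, 0.0872]
ee_rot: [-3.141, 0.0, -1.673]
force: [-9.0, -2.1, 17.4]
width: 0.0003
gripper_force: 9.0
```

Request:
jog_arm:
  targets:
    - {"dx":0,"dy":0,"dz":-6,"rx":0,"ry":0,"rz":0,"gripper":1}
    - {"dx":0,"dy":0,"dz":-22,"rx":0,"ry":0,"rz":0,"gripper":1}
    - {"dx":0,"dy":0,"dz":-46,"rx":0,"ry":0,"rz":0,"gripper":1}
    - {"dx":20,"dy":6,"dz":-50,"rx":0,"ry":0,"rz":0,"gripper":1}
    - {"dx":50,"dy":16,"dz":-50,"rx":0,"ry":0,"rz":0,"gripper":1}
    - {"dx":80,"dy":26,"dz":-50,"rx":0,"ry":0,"rz":0,"gripper":1}
    - {"dx":97.5,"dy":32,"dz":-50,"rx":0,"ry":0,"rz":0,"gripper":1}
    - {"dx":97.5,"dy":32,"dz":-50,"rx":0,"ry":0,"rz":0,"gripper":1}

```text
t: 5.48
eef_pos: [0.5142, 0.1066, 0.1357]
ee_rot: [-3.141, 0.001, -1.676]
force: [-0.4, -0.2, 0.1]
width: 0.0001
gripper_force: 0.0
```

Run:
```python
from station import arm
import cv2
f=arm.grab_frame("side")
c=f["frame"][105:315,170:350,::-1]
cv2.imwrite("pics/c4.png",cv2.resize(c,None,fx=2.8,fy=2.8,interpolation=cv2.INTER_CUBIC))
s=arm.get_state();print(s["eef_pos"],s["ee_rot"],s["force"])
```

```text
[0.51547984 0.10793168 0.13595378] [-3.14031265e+00  9.91847582e-04 -1.67538484e+00] [0.94313099 0.78486303 0.39831025]
```

View pics/c4.png

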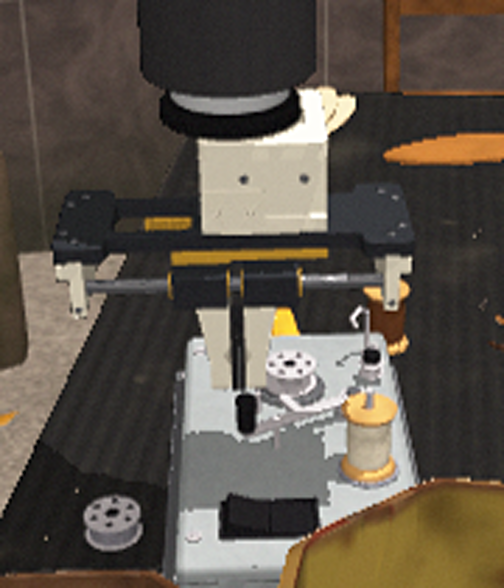

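The bobbin now sits lower, with its top at about (291,358). The fingers are above and just short of the knob at (246,412). I'll descend beside it.

Request:
jog_arm:
  targets:
    - {"dx":0,"dy":0,"dz":10,"rx":0,"ry":0,"rz":0,"gripper":1}
    - {"dx":0,"dy":0,"dz":22,"rx":0,"ry":0,"rz":0,"gripper":1}
    - {"dx":0,"dy":0,"dz":34,"rx":0,"ry":0,"rz":0,"gripper":1}
    - {"dx":0,"dy":0,"dz":42,"rx":0,"ry":0,"rz":0,"gripper":1}
    - {"dx":0,"dy":0,"dz":46,"rx":0,"ry":0,"rz":0,"gripper":1}
    - {"dx":0,"dy":0,"dz":46,"rx":0,"ry":0,"rz":0,"gripper":1}
    - {"dx":0,"dy":0,"dz":46,"rx":0,"ry":0,"rz":0,"gripper":1}
    - {"dx":0,"dy":0,"dz":46,"rx":0,"ry":0,"rz":0,"gripper":1}

```text
t: 6.2
eef_pos: [0.5159, 0.1093, 0.0899]
ee_rot: [-3.141, 0.0, -1.673]
force: [-0.6, 0.1, -0.1]
width: 0.0005
gripper_force: 0.0
```

Request:
jog_arm:
  targets:
    - {"dx":-3,"dy":0,"dz":0,"rx":0,"ry":0,"rz":0,"gripper":1}
    - {"dx":-6,"dy":0,"dz":0,"rx":0,"ry":0,"rz":0,"gripper":1}
    - {"dx":-9,"dy":0,"dz":0,"rx":0,"ry":0,"rz":0,"gripper":1}
    - {"dx":-12,"dy":0,"dz":0,"rx":0,"ry":0,"rz":0,"gripper":1}
    - {"dx":-15,"dy":0,"dz":0,"rx":0,"ry":0,"rz":0,"gripper":1}
    - {"dx":-18,"dy":0,"dz":0,"rx":0,"ry":0,"rz":0,"gripper":1}
    - {"dx":-20,"dy":0,"dz":0,"rx":0,"ry":0,"rz":0,"gripper":1}
    - {"dx":-20,"dy":0,"dz":0,"rx":0,"ry":0,"rz":0,"gripper":1}

```text
t: 6.87
eef_pos: [0.5159, 0.1281, 0.089]
ee_rot: [3.138, -0.002, -1.674]
force: [-4.0, -4.2, 1.7]
width: 0.0005
gripper_force: 2.5
```

Request:
jog_arm:
  targets:
    - {"dx":-3,"dy":0,"dz":0,"rx":0,"ry":0,"rz":0,"gripper":1}
    - {"dx":-6,"dy":0,"dz":0,"rx":0,"ry":0,"rz":0,"gripper":1}
    - {"dx":-9,"dy":0,"dz":0,"rx":0,"ry":0,"rz":0,"gripper":1}
    - {"dx":-12,"dy":0,"dz":0,"rx":0,"ry":0,"rz":0,"gripper":1}
    - {"dx":-15,"dy":0,"dz":0,"rx":0,"ry":0,"rz":0,"gripper":1}
    - {"dx":-18,"dy":0,"dz":0,"rx":0,"ry":0,"rz":0,"gripper":1}
    - {"dx":-21,"dy":0,"dz":0,"rx":0,"ry":0,"rz":0,"gripper":1}
    - {"dx":-23,"dy":0,"dz":0,"rx":0,"ry":0,"rz":0,"gripper":1}

```text
t: 7.53
eef_pos: [0.5203, 0.1525, 0.0898]
ee_rot: [-3.141, 0.001, -1.673]
force: [-0.5, -0.3, 0.7]
width: 0.0006
gripper_force: 0.0
```

The force dropped to zero, so the lever clicked over. I'll back off, rise and go over the rocker.

Request:
jog_arm:
  targets:
    - {"dx":6,"dy":0,"dz":0,"rx":0,"ry":0,"rz":0,"gripper":1}
    - {"dx":10,"dy":0,"dz":-14,"rx":0,"ry":0,"rz":0,"gripper":1}
    - {"dx":20,"dy":1,"dz":-35,"rx":0,"ry":0,"rz":0,"gripper":1}
    - {"dx":40,"dy":3,"dz":-45,"rx":0,"ry":0,"rz":0,"gripper":1}
    - {"dx":65,"dy":5,"dz":-45,"rx":0,"ry":0,"rz":0,"gripper":1}
    - {"dx":84,"dy":6,"dz":-45,"rx":0,"ry":0,"rz":0,"gripper":1}
    - {"dx":90,"dy":6,"dz":-45,"rx":0,"ry":0,"rz":0,"gripper":1}
    - {"dx":90,"dy":6,"dz":-45,"rx":0,"ry":0,"rz":0,"gripper":1}

```text
t: 8.2
eef_pos: [0.5043, 0.0614, 0.1347]
ee_rot: [-3.142, 0.0, -1.676]
force: [-0.3, 0.8, 0.1]
width: 0.0004
gripper_force: 0.0
```

Run:
```python
from station import arm
import cv2
f=arm.grab_frame("side")
c=f["frame"][105:315,170:350,::-1]
cv2.imwrite("pics/c5.png",cv2.resize(c,None,fx=2.8,fy=2.8,interpolation=cv2.INTER_CUBIC))
s=arm.get_state();print(s["eef_pos"],s["ee_rot"],s["force"])
```

```text
[0.5047303  0.06227083 0.13471883] [-3.14120952e+00  2.41500465e-04 -1.67522301e+00] [0.2861433  0.16254553 0.36660564]
```

View pics/c5.png

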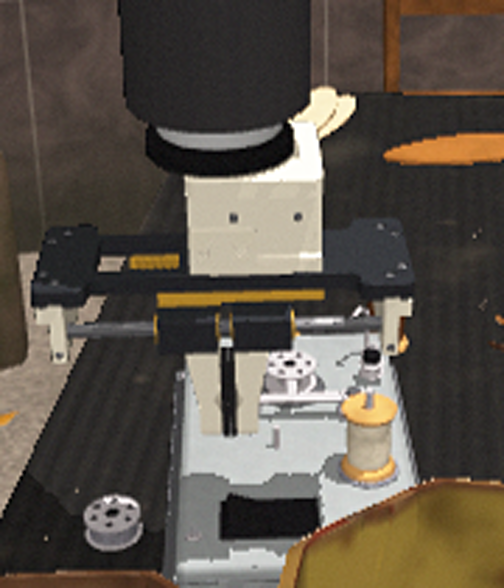

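The lever lies in against the bobbin and the fingers are above the near half of the rocker. I'll press it.

Request:
jog_arm:
  targets:
    - {"dx":0,"dy":0,"dz":12,"rx":0,"ry":0,"rz":0,"gripper":1}
    - {"dx":0,"dy":0,"dz":28,"rx":0,"ry":0,"rz":0,"gripper":1}
    - {"dx":0,"dy":0,"dz":42,"rx":0,"ry":0,"rz":0,"gripper":1}
    - {"dx":0,"dy":0,"dz":50,"rx":0,"ry":0,"rz":0,"gripper":1}
    - {"dx":0,"dy":0,"dz":54,"rx":0,"ry":0,"rz":0,"gripper":1}
    - {"dx":0,"dy":0,"dz":57,"rx":0,"ry":0,"rz":0,"gripper":1}
    - {"dx":0,"dy":0,"dz":59,"rx":0,"ry":0,"rz":0,"gripper":1}
    - {"dx":0,"dy":0,"dz":60,"rx":0,"ry":0,"rz":0,"gripper":1}

```text
t: 8.92
eef_pos: [0.5049, 0.0631, 0.0748]
ee_rot: [-3.141, 0.0, -1.674]
force: [0.2, 0.2, 0.2]
width: 0.0004
gripper_force: 0.2
```

Request:
jog_arm:
  targets:
    - {"dx":0,"dy":0,"dz":1,"rx":0,"ry":0,"rz":0,"gripper":1}
    - {"dx":0,"dy":0,"dz":2,"rx":0,"ry":0,"rz":0,"gripper":1}
    - {"dx":0,"dy":0,"dz":3,"rx":0,"ry":0,"rz":0,"gripper":1}
    - {"dx":0,"dy":0,"dz":4,"rx":0,"ry":0,"rz":0,"gripper":1}
    - {"dx":0,"dy":0,"dz":4.5,"rx":0,"ry":0,"rz":0,"gripper":1}
    - {"dx":0,"dy":0,"dz":4.5,"rx":0,"ry":0,"rz":0,"gripper":1}
    - {"dx":0,"dy":0,"dz":4.5,"rx":0,"ry":0,"rz":0,"gripper":1}
    - {"dx":0,"dy":0,"dz":4.5,"rx":0,"ry":0,"rz":0,"gripper":1}

```text
t: 9.58
eef_pos: [0.5048, 0.0629, 0.0703]
ee_rot: [-3.141, 0.0, -1.674]
force: [-0.1, -0.3, 4.2]
width: 0.0005
gripper_force: 2.1
```

Request:
jog_arm:
  targets:
    - {"dx":0,"dy":0,"dz":0.5,"rx":0,"ry":0,"rz":0,"gripper":1}
    - {"dx":0,"dy":0,"dz":1,"rx":0,"ry":0,"rz":0,"gripper":1}
    - {"dx":0,"dy":0,"dz":1,"rx":0,"ry":0,"rz":0,"gripper":1}
    - {"dx":0,"dy":0,"dz":-10,"rx":0,"ry":0,"rz":0,"gripper":1}
    - {"dx":0,"dy":0,"dz":-30,"rx":0,"ry":0,"rz":0,"gripper":1}
    - {"dx":0,"dy":0,"dz":-60,"rx":0,"ry":0,"rz":0,"gripper":1}
    - {"dx":0,"dy":0,"dz":-90,"rx":0,"ry":0,"rz":0,"gripper":1}
    - {"dx":0,"dy":0,"dz":-110,"rx":0,"ry":0,"rz":0,"gripper":1}

```text
t: 10.25
eef_pos: [0.5053, 0.063, 0.1826]
ee_rot: [-3.14, 0.001, -1.673]
force: [-0.5, 0.2, -0.2]
width: 0.0002
gripper_force: 0.0
```

Run:
```python
from station import arm
import cv2
f=arm.grab_frame("side")
c=f["frame"][195:315,190:350,::-1]
cv2.imwrite("pics/c6.png",cv2.resize(c,None,fx=5,fy=5,interpolation=cv2.INTER_CUBIC))
s=arm.get_state();print(s["eef_pos"],s["force"])
```

```text
[0.50708718 0.06350888 0.18592655] [1.39222353 0.60076347 3.97752363]
```

View pics/c6.png

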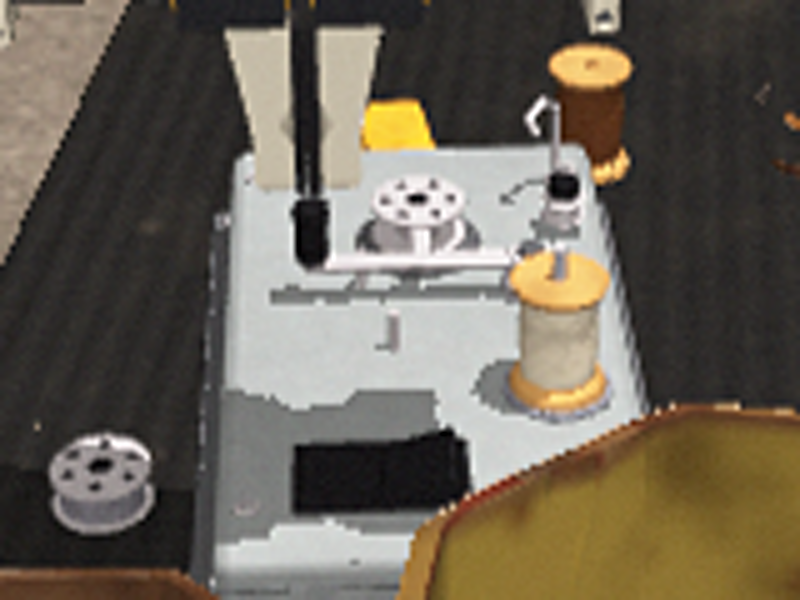

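The rocker is over: its far half is now raised at (450,440) and its near half is level. The lever is in, the bobbin is home and nothing else has moved.

```bash
python3 -c "
from station import arm
print(arm.job_done())"
```

```text
the job is handed in; nothing more can be done
None
```

I pressed the bobbin home, clicked the stop lever in and switched the big rocker on, in that order. I handed the job in at about 10 s. The last picture shows all three in place and nothing else visibly moved, but `job_done()` returned no verdict.

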